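# Lock a fossil under its travel cover

## Task

Pack the ammonite (the flat coiled fossil on its wooden foot) for travel: stand it upright inside the collar of the metal base. Lift the clear cover out of its foam nest by the knob, set it down over the fossil so that it sits fully home on the base, and let go of it. Then take the cover again by its ring and turn the ring clockwise, seen from above, about a quarter turn until the spring catch clicks in behind one of its ears; leave the other two specimens standing where they are.

Things in the scene. Friction and masses are not known exactly. Their poses are not given: they have to be found in the camera images.
- ammonite: flat round coiled fossil, pale stone, standing on edge on a dark round wooden foot; loose, 60 g. Origin at the centre of the foot's underside, z up. Foot 30 mm across, 8 mm high. Fossil: disc of 26 mm diameter centred 26 mm above the origin (top at 39 mm), 12 mm thick along its y axis. Grasp it across y by its upper 15 mm: the fingers then stay above the base's collar.
- egg: bystander: white egg on the same kind of foot, 39 mm tall, in the same tray. Origin at the centre of its underside.
- shell: bystander: pale pointed whorled shell on the same kind of foot, 43 mm tall, in the same tray. Origin at the centre of its underside.
- tray: fixed low cardboard tray, 240 x 120 x 18 mm (x, y, z), walls 5 mm, floor 5 mm thick; the three specimens stand in it in a row along its x axis, about 75 mm apart, in any order. Origin at the centre of its underside.
- nest: fixed black foam block 120 x 120 x 30 mm with a round pocket, 85 mm across and 24 mm deep, in which the cover is stored. Origin at the centre of its underside.
- base: fixed steel plate 130 x 130 x 12 mm, origin at the centre of its underside, z up, with an aluminium collar in its middle and a spring catch on its +x side. Below the collar's tabs are stops that end the ring's clockwise turn when the ring's ears lie along the base's x axis (within 5 degrees): that is the locked position.
- catch (a joint): spring catch: brass wedge nose on the plate, 42 mm from the base's centre along its +x and 8.5 mm to its +y. Value in m: 0 = sprung in; a passing ear pushes it out, at most 8 mm (1.5 to 3.5 N); it snaps back to 0 behind the ear when the ring is locked.
- cover: clear plastic dome with a black knob on top and a captive aluminium ring round its foot; loose, 150 g. Origin on its axis at the ring's underside, z up. Dome 47 mm across (inside 38 mm), top at 52 mm; knob 18 mm across, from 52 to 70 mm. Origin in the nest: 6 mm above the table; fully home on the base: 14 mm above the base's origin, the dome's foot resting on the collar.
- seat (a point): centre of the collar, on the plate, 12 mm above the base's origin, where the fossil stands; axes as the base's. Collar: inner diameter 36 mm, outer 44 mm, 22 mm high. Its top 6.5 mm carry two opposite outward tabs, out to 54 mm diameter, each 100 degrees of arc; between them are two gaps of 80 degrees.
- gap (a point): middle of one gap between the collar's tabs, at the height of the collar's top, 25 mm from its axis, 75 degrees counter-clockwise (from above) from the base's x axis; the other gap is opposite.
- ring_grip (a point): point on the ring's axis, 20 mm above its underside; turns with the ring. Ring 64 mm across, 28 mm high. Two opposite ears, 8 mm wide, 2 to 8 mm above the underside, reach out to 80 mm across along this point's x axis, both ways. It turns endlessly on the dome with 0.02 N m friction: it keeps its angle when carried, but turning the knob cannot lock it.
- ear (a point): tip of one ear of the ring. Inside the ring, behind each ear, is a lug of 50 degrees of arc, 6 to 12 mm above the underside (47 mm between them). The lugs pass the gaps with the ears within 10 degrees of the gaps' middles (either ear, either gap), then turn 75 degrees under the tabs; play 1.5 mm. Grip the ring across, tips 10 to 14 mm above its underside, clear of the ears. Turning: up to 0.3 N m.

How it is judged:
By the outcome, as a careful person would: the job done as asked, in the order asked, and still so for the second after the job is handed in, with the robot touching nothing.
It also fails if it takes over 72 s, if anything falls off the work surface, if the arm or the gripper's body presses on something with over 40 N, if the wrist force passes 120 N, or if a joint passes its speed limit or range.

## Robot

A 6-joint arm with a two-finger parallel gripper is mounted at the origin on the work surface. World frame = base frame: x ahead of the robot, y to its left, z up, the work surface at z = 0. Lengths are in m, angles in rad, forces in N, time in s.
With the tool pointing down it reaches from about 0.425 to 0.95 m from the base axis. Payload 3.5 kg.
Tool frame: the origin (TCP) lies on the centre line of the jaws, within the pads' length; the fingertips stand 17 mm ahead of it and the grasp point (between the pads) lies 2 mm behind it; z points along the fingers, y is the line along which they close (so a half turn about z gives the same grasp; the last joint's range is limited). The gripper opens to 85 mm and grips with 20 to 120 N. Pads are 22 mm wide; open, the fingers measure 114 mm over their backs; the gripper's body (76 mm by 85 mm) begins 54 mm behind the grasp point. The pads swing forward as they close: fully open they stand 13 mm farther back than shut.
Start: joints at [0.952, 0.286, 1.577, -0, 1.279, -0.15], TCP at [0.305, 0.602, 0.248] pointing down, gripper open.
Joint ranges: [-2.77, 2.77], [-0.9, 2.22], [0.21, 2.48], [-1.53, 4.67], [0.24, 2.81], [-2.84, 2.84]. Speed limits (rad/s): [2.79, 2.79, 3.14, 3.14, 3.14, 3.14].

## Interface

Orientations are given as a unit quaternion [x, y, z, w].
In Python, from plant import ctrl gives the robot as it stands. The module is installed in compiled form; this text tells all that it offers.
- The arm moves only by the tool drive_tool, never from a script. Its argument "moves" is a list of rows, each a list of 3 entries, a list of its own where there are three numbers: the turn, a rotation vector about the tool's x, y, z in rad, then the shift along the tool's x, y, z in m, then the finger opening in m, from 0 to 0.0854. A call has 1 to 5 rows; each row shifts and turns the commanded pose from where the row before left it, along the tool's axes as they then stand; what a row does not reach is not made up. A row lasts 1/8 s, in which the tool goes at most 62.5 mm and 10.7 degrees, less where a joint would pass 70% of its speed; a pose out of reach is approached as far as the arm can. A call with a gripper value outside its range is refused whole. The fingers move at their own pace and stop on an object; "grip_force" is the grip in N (left out, the last holds). Time passes only in rows, so rows that do not move let the fingers close. It gives the time, the measured TCP pose, the force, the opening and the grip force at its end, in the units of the state.
- ctrl.get_state(): the state, without advancing time (a new reading comes with each control period).
- ctrl.read_camera(name): name is "scene" or "top"; returns a dict with "image" (480x640x3 uint8, red, green, blue), "fx", "fy", "cx", "cy" (pixels), "dist" ([k1, k2, p1, p2, k3] as OpenCV has them; the pictures are not rectified), "R" (3x3) and "t" (3): a world point X has camera coordinates R X + t. Camera axes: x right, y down, z forward; pixel columns grow to the right and rows downward; lengths in m; the calibration is good to about 2 mm. A picture is of the moment at which its call begins. There is no depth.
- ctrl.sign_off(): hands the job in; it is judged then, once.
The state is a dict: "time": time; "qpos": joint angles; "dq": joint speeds; "joint_efforts": joint torques, N m; "eef_pos": TCP position; "tcp_rot": TCP orientation; "contact_force": force on the tool from outside, world axes, zero at the start; "wrist_torque": the same for the moment, N m; "opening": opening from 0.0 (shut) to 1.0 (fully open); "finger_force": force on a finger pad.
Only numpy, scipy, OpenCV 4.12 (cv2) and the standard library are available. Lean on these libraries where they do the work, as an engineer would, in place of code of your own. Each camera call takes 0.05 s, during which the arm holds its last target. There are 200 camera calls.

## Working session

There is one attempt and no reset: what is moved stays moved. The work goes in short steps, Python scripts to look and compute and a tool call to move; the robot and the scene stay as the last step left them, time stands still between calls to the robot, and variables do not carry over. Pictures are saved under pics/ and viewed, at most 10 in all, crops included, and the job is handed in when it is done.

Besides the shell and the picture viewer there is one more tool, called after "Request:" as name(argument=value, ...) on one line, values as JSON. drive_tool: Moves the arm, as the interface text tells. Its arguments: {"type":"object","properties":{"moves":{"type":"array","items":{"type":"array"}},"grip_force":{"type":"number"}},"required":["moves"]}

```bash
mkdir -p pics; ls
cat > h.py <<'E'
import numpy as np, cv2
from plant import ctrl
from scipy.spatial.transform import Rotation as Rn
def cam(n,save=None):
    c=ctrl.read_camera(n); c['K']=np.array([[c['fx'],0,c['cx']],[0,c['fy'],c['cy']],[0,0,1.]])
    c['R']=np.array(c['R']);c['t']=np.array(c['t']);c['dist']=np.array(c['dist'],float)
    if save: cv2.imwrite('pics/'+save,c['image'][:,:,::-1])
    return c
def ray(c,px):
    p=cv2.undistortPoints(np.array(px,float).reshape(-1,1,2),c['K'],c['dist']).reshape(-1,2)
    d=np.c_[p,np.ones(len(p))]@c['R']; return -c['R'].T@c['t'],d
def onz(c,px,z):
    o,d=ray(c,px); return o+d*((z-o[2])/d[:,2])[:,None]
def proj(c,X):
    return cv2.projectPoints(np.array(X,float).reshape(-1,1,3),cv2.Rodrigues(c['R'])[0],c['t'],c['K'],c['dist'])[0].reshape(-1,2)
E
python3 - <<'E'
from h import *
s=ctrl.get_state();print(s)
for n in('scene','top'):
    c=cam(n,n+'0.png');print(n,c['fx'],-c['R'].T@c['t'],c['R'][2],c['dist'])
E
```

```text
pics
{'time': 0.0, 'qpos': array([ 9.52013624e-01,  2.87189282e-01,  1.57815635e+00,  7.00446986e-06,
        1.27859018e+00, -1.49985886e-01]), 'dq': array([-3.63594458e-04, -2.24982225e-04, -3.07663248e-04, -1.46496908e-03,
        1.74523072e-03, -9.34005109e-05]), 'joint_efforts': array([ 6.63824740e-04, -4.05965638e+01, -2.92629254e+01, -1.55141743e-04,
        5.67983123e-03, -8.47276681e-06]), 'eef_pos': array([0.30458199, 0.60169492, 0.24694256]), 'tcp_rot': array([ 2.32258713e-01,  9.72653339e-01, -1.08483146e-03, -4.42436670e-04]), 'contact_force': array([-0.30880731, -0.44949937,  0.35803023]), 'wrist_torque': array([-0.02820603,  0.02193862,  0.03961696]), 'finger_force': 0.0, 'opening': 0.9970750698331484}
scene 592.9824799826771 [ 1.02629164 -0.33924022  0.96611168] [-0.45290683  0.28877352 -0.84349586] [0.01374575 0.         0.         0.         0.        ]
top 440.83940038337664 [ 0.43142769 -0.01330222  0.72230196] [ 0.12240959 -0.0055493  -0.99246415] [-0.00313531  0.          0.          0.          0.        ]
```

View pics/scene0.png

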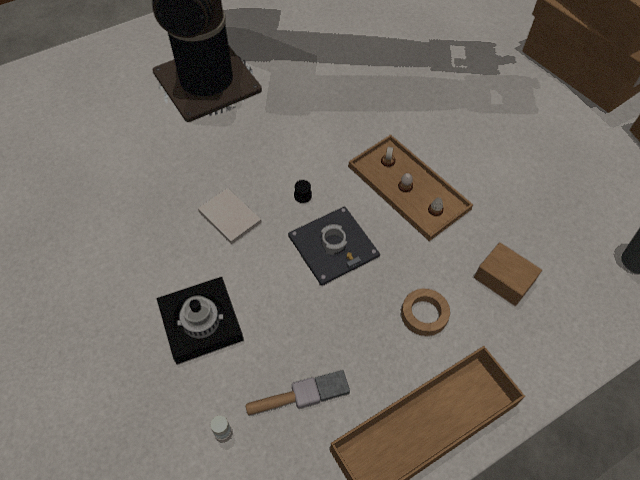

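View pics/top0.png

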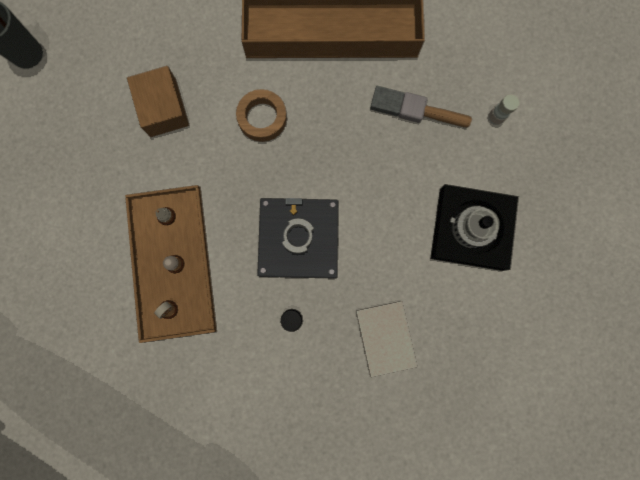

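The ammonite looks like the specimen nearest the robot: top (166,309), scene (389,156). The base is at top (298,237) and the cover at top (475,227). I'll zoom in on all three.

Run:
```python
import cv2,numpy as np
a=cv2.imread('pics/top0.png');b=cv2.imread('pics/scene0.png')
f=lambda im,x,y,w,h:cv2.resize(im[y:y+h,x:x+w],(400,300),interpolation=cv2.INTER_CUBIC)
L=[f(a,120,183,212,159)if 0 else f(a,100,195,160,120),f(b,350,130,133,100),f(a,245,190,120,90),f(a,425,180,120,90)]
o=np.vstack([np.hstack(L[:2]),np.hstack(L[2:])]);o=cv2.convertScaleAbs(o,alpha=1.5)
cv2.imwrite('pics/crop1.png',o)
```

```text
(no output)
```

View pics/crop1.png

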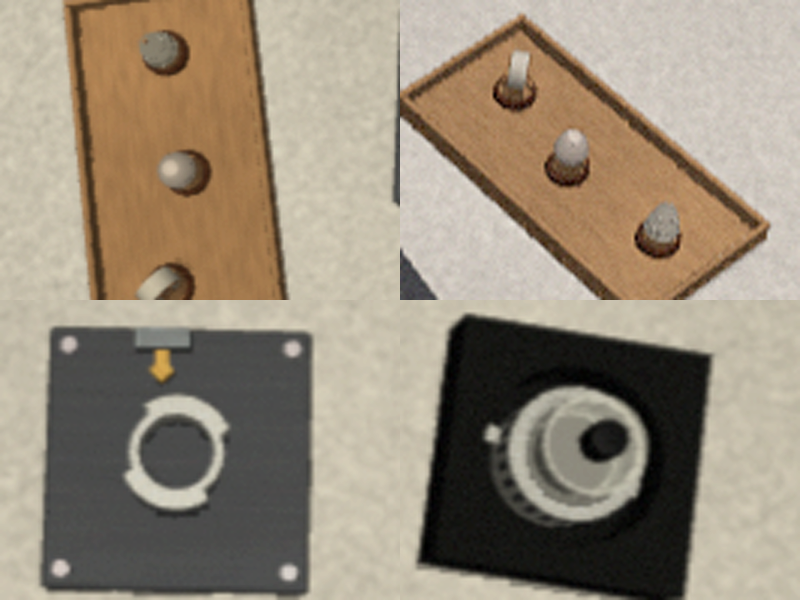

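Run:
```python
from h import *
T=cam('top');S=cam('scene')
def big(m,k=1):
    cs,_=cv2.findContours(m.astype(np.uint8),cv2.RETR_EXTERNAL,cv2.CHAIN_APPROX_NONE)
    return sorted(cs,key=cv2.contourArea)[::-1][:k]
def roi(c,x,y,w,h):
    m=np.zeros((480,640),bool);m[y:y+h,x:x+w]=1;return m
I=T['image'].astype(int);g=I.sum(2)/3;sat=I.max(2)-I.min(2)
J=S['image'].astype(int);gs=J.sum(2)/3;sats=J.max(2)-J.min(2)
# bolts in top view
m=roi(T,252,192,95,92)&(g>110)
for c in big(m,12):
    a=cv2.contourArea(c); M=c.reshape(-1,2).mean(0)
    print('base bright top',a,M,onz(T,[M],.012)[0].round(4))
# base outline
m=roi(T,252,192,95,92)&(g<85)
r=cv2.minAreaRect(big(m)[0]);b=cv2.boxPoints(r);print('base top rect',onz(T,[r[0]],.012).round(4),onz(T,b,.012).round(4).tolist())
# nest
m=roi(T,425,180,100,95)&(g<45)
r=cv2.minAreaRect(big(m)[0]);b=cv2.boxPoints(r);print('nest',onz(T,[r[0]],.03).round(4),onz(T,b,.03).round(4).tolist())
# ammonite
m=roi(T,148,293,40,30)&(sat<45)&(g>70)
c=big(m)[0];r=cv2.minAreaRect(c);print('amm top',r);b=cv2.boxPoints(r);print(onz(T,b,.039).round(4).tolist())
m=roi(T,148,293,40,30)&((g<70)|(sat<45));c=big(m)[0];print('foot',cv2.minEnclosingCircle(c),c.reshape(-1,2).min(0),c.reshape(-1,2).max(0))
# print patches
print(g[296:322:1,150:184].astype(int)); 
np.set_printoptions(linewidth=250)
```

```text
base bright top 8554.0 [299.  237.5] [0.5324 0.0075 0.012 ]
base top rect [[0.5311 0.0092 0.012 ]] [[0.4681, 0.0755, 0.012], [0.5994, 0.0737, 0.012], [0.5956, -0.0586, 0.012], [0.4643, -0.0538, 0.012]]
nest [[ 0.544  -0.2728  0.03  ]] [[0.4955, -0.1968, 0.03], [0.6162, -0.2216, 0.03], [0.5934, -0.3503, 0.03], [0.4735, -0.3229, 0.03]]
amm top ((161.23204040527344, 308.90887451171875), (8.845200538635254, 16.501129150390625), 41.987213134765625)
[[0.4146, 0.2314, 0.039], [0.4331, 0.2152, 0.039], [0.4241, 0.2048, 0.039], [0.4056, 0.221, 0.039]]
foot ((165.6999969482422, 309.1000061035156), 12.332989692687988) [154 299] [178 318]
[[ 79  79  76  78  79  78  80  78  77  78  78  79  80  79  80  81  80  81
   83  81  81  79  80  80  77  79  80  80  80  79  77  78  77  79]
 [ 79  79  76  77  80  79  79  80  77  80  80  81  82  81  81  82  80  82
   80  81  79  78  79  79  76  77  80  80  80  78  78  78  78  79]
 [ 79  78  77  79  78  79  80  80  79  79  81  80  81  81  81  82  81  81
   81  78  72  71  73  79  75  77  79  80  80  78  76  78  79  81]
 [ 79  79  79  79  78  77  80  80  79  79  
[... 2500 characters left out ...]
  79  80  78  77  78  78  78  83  87  61  52  47  35  28  27  29  30
   33  31  31  30  36  48  70  73  75  77  77  77  81  80  81  80]
 [ 79  79  81  80  77  78  78  77  79  77  66  67  75  72  48  47  43  39
   40  39  38  51  74  76  75  75  76  78  78  78  79  81  80  79]
 [ 81  81  80  80  78  77  78  78  79  78  77  80  80  80  79  78  76  75
   74  76  73  74  80  79  75  75  77  78  78  77  79  80  81  80]
 [ 80  81  82  82  79  77  78  78  80  79  80  82  80  80  82  80  79  80
   78  79  79  77  79  78  77  76  77  77  78  77  80  81  80  80]
 [ 82  81  81  84  81  78  78  77  80  80  80  80  81  79  81  81  81  80
   80  80  78  77  80  81  77  77  77  77  79  77  81  82  82  81]]
```

Run:
```python
from h import *
T=cam('top');S=cam('scene')
f=lambda im,x,y,w,h:cv2.resize(im[y:y+h,x:x+w,::-1],(400,300),interpolation=cv2.INTER_CUBIC)
a,b=T['image'],S['image']
o=np.vstack([np.hstack([f(a,146,291,40,30),f(b,370,139,40,30)]),np.hstack([f(a,435,195,80,60),f(b,160,285,80,60)])])
cv2.imwrite('pics/crop2.png',cv2.convertScaleAbs(o,alpha=1.6))
```

```text
(no output)
```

View pics/crop2.png

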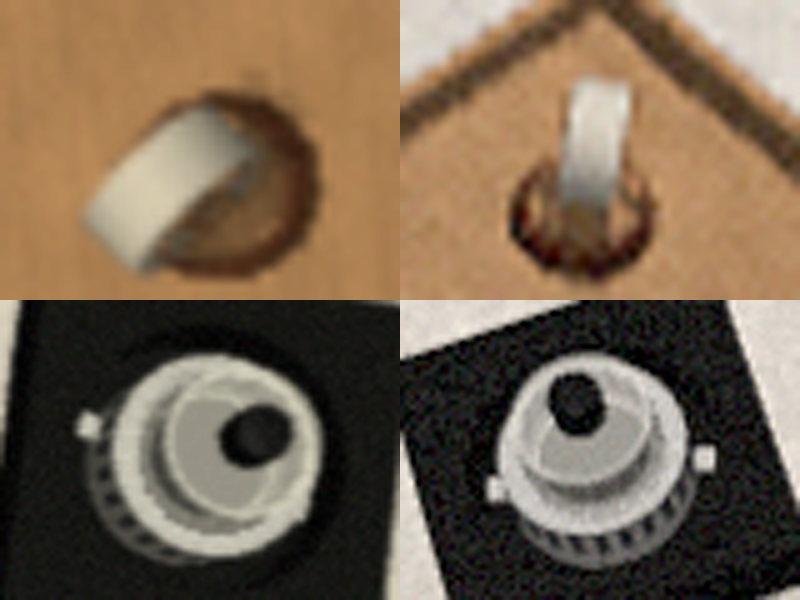

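Run:
```python
from h import *
np.set_printoptions(precision=4,suppress=True)
T=cam('top');S=cam('scene')
gT=T['image'].astype(int).mean(2);gS=S['image'].astype(int).mean(2)
def cent(g,p,r=4):
    x,y=np.round(p).astype(int);Y,X=np.mgrid[y-r:y+r+1,x-r:x+r+1];w=g[Y,X];w=np.clip(w-np.median(w)-0.25*(w.max()-np.median(w)),0,None)
    return [(w*X).sum()/w.sum(),(w*Y).sum()/w.sum()]
def tri(pa,pb):
    A=[];b=[]
    for c,p in((T,pa),(S,pb)):
        o,d=ray(c,[p]);d=d[0]/np.linalg.norm(d[0]);P=np.eye(3)-np.outer(d,d);A.append(P);b.append(P@o)
    return np.linalg.lstsq(np.vstack(A),np.hstack(b),rcond=None)[0]
bt=[cent(gT,p) for p in((265.4,203.2),(332.6,204.4),(263,270.4),(331.4,271.6))]
P=onz(T,bt,.0125);print('boltsT',np.array(bt),P,'mean',P.mean(0))
d=(P[0]+P[1]-P[2]-P[3]);print('yaw T',np.degrees(np.arctan2(d[1],d[0])))
# bolts in scene: corners seen ~ (344,211)?,(374,252),(295,235),(323,277)
bs=[cent(gS,p) for p in proj(S,P)]
Q=onz(S,bs,.0125);print('boltsS',proj(S,P)-bs,'mean',Q.mean(0));d=(Q[0]+Q[1]-Q[2]-Q[3]);print('yaw S',np.degrees(np.arctan2(d[1],d[0])))
# collar bright ring
for n,c,g,(x,y,w,h) in(('T',T,gT,(278,216,40,42)),('S',S,gS,(316,218,36,38))):
    m=np.zeros(g.shape,np.uint8);s=g[y:y+h,x:x+w];m[y:y+h,x:x+w]=s>(110 if n=='T' else 100)
    cs=cv2.findContours(m,cv2.RETR_EXTERNAL,cv2.CHAIN_APPROX_NONE)[0];k=max(cs,key=len);e=cv2.minEnclosingCircle(k);print('collar',n,e,onz(c,[e[0]],.034))
# cover ears in scene
e=[cent(gS,(179.4,322.8),3),cent(gS,(221,316.4),3)];E=onz(S,e,.012);print('earsS',e,E,'mid',E.mean(0),'span',np.linalg.norm(E[0]-E[1]));d=E[1]-E[0];print('ear dir',np.degrees(np.arctan2(d[1],d[0])))
e=[cent(gT,(452.7,220),3)];print('earT',e,onz(T,e,.012))
# knob top
kT=[(435+255/5),(195+(435-300)/5)];kS=[160+(577-400)/5,285+(403-300)/5]
print('knob',onz(T,[kT],.070),onz(S,[kS],.070),'tri',tri(kT,kS))
# ammonite
print('foot',onz(T,[[168.4,309]],.005),onz(S,[[388.3,161.5]],.005))
A=onz(T,[[154,312.5],[160,318.2]],.034);B=onz(S,[[387.5,147],[393.2,147.5]],.036)
for q in(A,B):
    d=q[1]-q[0];print('amm y',q,np.degrees(np.arctan2(d[1],d[0])),np.linalg.norm(d))
A=onz(T,[[160,318.2],[171.5,306.5]],.03);d=A[1]-A[0];print('long',np.degrees(np.arctan2(d[1],d[0])))
# disc centroid
m=gS[139:169,370:410]>92
```

```text
boltsT [[265.1795 202.8106]
 [332.2795 204.2262]
 [262.6438 269.9815]
 [331.1831 271.3232]] [[ 0.5901  0.0628  0.0125]
 [ 0.5871 -0.0473  0.0125]
 [ 0.4798  0.0662  0.0125]
 [ 0.4769 -0.0442  0.0125]] mean [0.5335 0.0094 0.0125]
yaw T -1.669966876112963
boltsS [[-1.7325  2.0287]
 [ 0.3671  0.4457]
 [ 0.3088  2.3879]
 [ 1.7855  2.2479]] mean [0.5299 0.0113 0.0125]
yaw S -0.8704741466207057
collar T ((297.6134033203125, 235.1597900390625), 16.805524826049805) [[0.533 0.009 0.034]]
collar S ((334.0, 235.5), 13.647443771362305) [[0.5324 0.0101 0.034 ]]
earsS [[np.float64(179.93505821474773), np.float64(321.99974126778784)], [np.float64(220.5778692639823), np.float64(316.2239180640626)]] [[ 0.5324 -0.3085  0.012 ]
 [ 0.5595 -0.2431  0.012 ]] mid [ 0.546  -0.2758  0.012 ] span 0.07077969002516664
ear dir 67.48116331150356
earT [[np.float64(452.46088763544606), np.float64(219.75567760130625)]] [[ 0.5602 -0.244   0.012 ]]
knob [[ 0.5459 -0.2755  0.07  ]] [[ 0.5486 -0.276   0.07  ]] tri [ 0.5467 -0.2762  0.0672]
foot [[0.4185 0.2181 0.005 ]] [[0.4202 0.2179 0.005 ]]
amm y [[0.4138 0.2308 0.034 ]
 [0.4051 0.2212 0.034 ]] -132.47764870933813 0.012954299951970456
amm y [[0.4072 0.221  0.036 ]
 [0.4144 0.2303 0.036 ]] 52.08148404497272 0.011775927943917776
long -43.98032739548654
```

Request:
drive_tool(moves=[[[0,0,0.133],[0,0,0],0.045],[[0,0,0.133],[0,0,0],0.045],[[0,0,0],[-0.0427,-0.026,0.015],0.045],[[0,0,0],[-0.0427,-0.026,0.015],0.045],[[0,0,0],[-0.0427,-0.026,0.015],0.045]], grip_force=30)

```text
time: 1.02
eef_pos: [0.3479, 0.4571, 0.203]
tcp_rot: [0.359, 0.933, 0.0, 0.0]
contact_force: [0.6, -0.8, -0.2]
opening: 0.525
finger_force: 0.0
```

Request:
drive_tool(moves=[[[0,0,0],[-0.0427,-0.026,0.015],0.045],[[0,0,0],[-0.0427,-0.026,0.015],0.045],[[0,0,0],[-0.0427,-0.026,0.015],0.045],[[0,0,0],[-0.0427,-0.026,0.015],0.045],[[0,0,0],[-0.0427,-0.026,0.015],0.045]])

```text
time: 1.65
eef_pos: [0.4194, 0.2174, 0.1283]
tcp_rot: [0.359, 0.933, 0.0, 0.001]
contact_force: [-0.0, 0.3, 0.5]
opening: 0.524
finger_force: 0.0
```

Request:
drive_tool(moves=[[[0,0,0],[0,0,0],0.045],[[0,0,0],[0,0,0],0.045]])

```text
time: 1.9
eef_pos: [0.4193, 0.219, 0.1287]
tcp_rot: [0.36, 0.933, 0.0, 0.0]
contact_force: [0.8, -1.3, -0.1]
opening: 0.528
finger_force: 0.0
```

```bash
cat >> h.py <<'E'
def goal(xyz,psi=None):
    """remaining turn about tool z, then shift in tool axes after that turn"""
    s=ctrl.get_state();R=Rn.from_quat(s['tcp_rot']).as_matrix();p=np.array(s['eef_pos'])
    now=np.degrees(np.arctan2(R[1,1],R[0,1]));tilt=np.degrees(np.arccos(-R[2,2]))
    print('t',round(s['time'],2),'pos',p.round(4),'psi',now.round(2),'tilt',tilt.round(2),'q6',round(s['qpos'][5],2),'open',round(s['opening']*85.4,1),'F',np.array(s['contact_force']).round(1),'Mz',round(s['wrist_torque'][2],2),'ff',round(s['finger_force'],1))
    if xyz is None: return
    turn=0 if psi is None else (now-psi+90)%180-90
    R2=R@Rn.from_rotvec([0,0,np.radians(turn)]).as_matrix()
    print('turn',np.radians(turn).round(4),'shift',(R2.T@(np.array(xyz)-p)).round(4))
E
python3 - <<'E'
from h import *
goal((.4193,.2180,.048),48)
c=cam('scene');d=cam('top')
f=lambda im,x,y,w,h:cv2.resize(im[y:y+h,x:x+w,::-1],(400,600),interpolation=cv2.INTER_CUBIC)
cv2.imwrite('pics/g1.png',cv2.convertScaleAbs(np.hstack([f(c['image'],350,60,80,120),f(d['image'],110,230,80,120)]),alpha=1.5))
p=ctrl.get_state()['eef_pos'];print(proj(c,[p,p-[0,0,.017],p-[0,0,.03]]),proj(d,[p,p-[0,0,.017]]))
E
```

```text
t 1.9 pos [0.4193 0.219  0.1287] psi 47.85 tilt 0.05 q6 -0.57 open 45.1 F [ 0.8 -1.3 -0.1] Mz -0.02 ff 0.0
turn -0.0025 shift [-0.0007 -0.0008  0.0807]
[[395.75965593 118.93230304]
 [394.71732206 125.12432939]
 [393.93775131 129.75607759]] [[137.0273705  310.44743571]
 [141.9234454  310.15398105]]
```

View pics/g1.png

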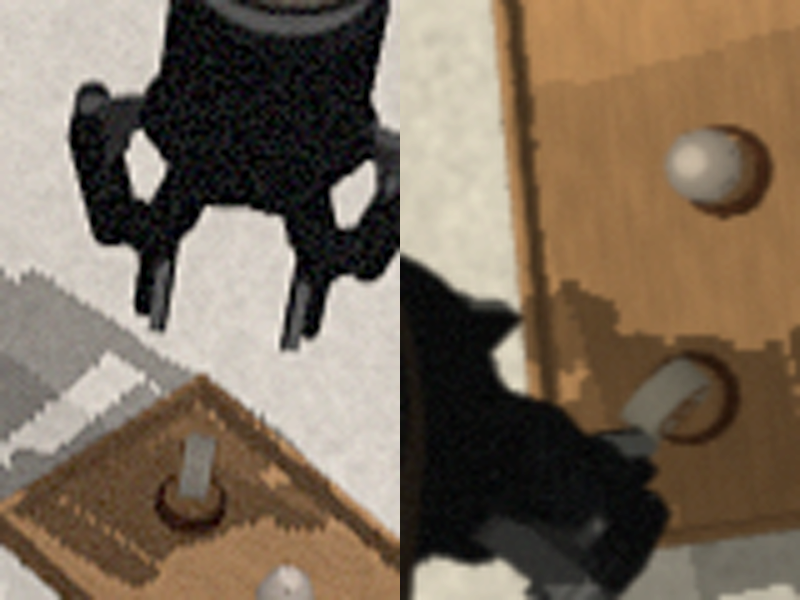

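The fingers straddle the disc: tips are at scene (381,126) and (408,130), disc at (389,155). The tip offset matches about 17 mm when shut. I'll go down, grip and lift.

Request:
drive_tool(moves=[[[0,0,0],[-0.0007,-0.0008,0.03],0.045],[[0,0,0],[0,0,0.03],0.045],[[0,0,0],[0,0,0.0215],0.045],[[0,0,0],[0,0,0],0.045]])

```text
time: 2.5
eef_pos: [0.4174, 0.2185, 0.0456]
tcp_rot: [0.358, 0.934, -0.001, -0.001]
contact_force: [-0.1, 0.3, 0.1]
opening: 0.527
finger_force: 0.0
```

Request:
drive_tool(moves=[[[0,0,0],[0,0,0],0.005],[[0,0,0],[0,0,0],0.005],[[0,0,0],[0,0,0],0.005],[[0,0,0],[0,0,0],0.005]], grip_force=30)

```text
time: 3.0
eef_pos: [0.4199, 0.2182, 0.048]
tcp_rot: [0.359, 0.933, 0.001, 0.001]
contact_force: [-0.6, 0.3, 4.9]
opening: 0.13
finger_force: 34.4
```

Run:
```python
from h import *
goal((.533,.0098,.1),48)
```

```text
t 3.0 pos [0.4199 0.2182 0.048 ] psi 47.89 tilt 0.14 q6 -0.57 open 11.1 F [-0.6  0.3  4.9] Mz 0.0 ff 34.4
turn -0.002 shift [-0.2236 -0.079  -0.052 ]
```

Request:
drive_tool(moves=[[[0,0,0],[0,0,-0.015],0.005],[[0,0,0],[0,0,-0.035],0.005],[[0,0,0],[0,0,-0.02],0.005],[[0,0,0],[-0.0373,-0.0132,0],0.005],[[0,0,0],[-0.0373,-0.0132,0],0.005]])

```text
time: 3.62
eef_pos: [0.457, 0.1475, 0.118]
tcp_rot: [0.358, 0.934, 0.0, 0.001]
contact_force: [0.7, -0.0, -0.1]
opening: 0.13
finger_force: 33.8
```

Request:
drive_tool(moves=[[[0,0,0],[-0.0373,-0.0132,0],0.005],[[0,0,0],[-0.0373,-0.0132,0],0.005],[[0,0,0],[-0.0373,-0.0132,0],0.005],[[0,0,0],[-0.0373,-0.0132,0],0.005],[[0,0,0],[0,0,0],0.005]])

```text
time: 4.25
eef_pos: [0.533, 0.0067, 0.1177]
tcp_rot: [0.361, 0.933, -0.0, 0.001]
contact_force: [0.1, -0.0, -1.1]
opening: 0.128
finger_force: 33.8
```

Request:
drive_tool(moves=[[[0,0,0],[0,0,0],0.005]])

```text
time: 4.38
eef_pos: [0.5313, 0.0092, 0.1169]
tcp_rot: [0.359, 0.933, 0.0, -0.001]
contact_force: [-0.3, 0.0, -1.4]
opening: 0.127
finger_force: 33.8
```

Run:
```python
from h import *
for i in range(3): goal((.533,.0098,.055),48); c=cam('scene');d=cam('top')
f=lambda im,x,y,w,h:cv2.resize(im[y:y+h,x:x+w,::-1],(400,600),interpolation=cv2.INTER_CUBIC)
cv2.imwrite('pics/g2.png',cv2.convertScaleAbs(np.hstack([f(c['image'],295,140,80,120),f(d['image'],260,180,80,120)]),alpha=1.5))
p=np.array(ctrl.get_state()['eef_pos']);u=p-[0,0,.042];print(proj(c,[u]),proj(d,[u]))
```

```text
t 4.38 pos [0.5313 0.0092 0.1169] psi 47.87 tilt 0.06 q6 -1.01 open 10.9 F [-0.3  0.  -1.4] Mz -0.04 ff 33.8
turn -0.0022 shift [-0.0009  0.0016  0.0619]
t 4.47 pos [0.5311 0.0098 0.1167] psi 47.96 tilt 0.06 q6 -1.01 open 10.9 F [ 0.2  0.5 -1.2] Mz -0.03 ff 33.8
turn -0.0007 shift [-0.0015  0.0013  0.0617]
t 4.58 pos [0.5313 0.0099 0.1168] psi 47.98 tilt 0.03 q6 -1.01 open 11.0 F [-0.6  1.1 -1.2] Mz -0.01 ff 33.8
turn -0.0004 shift [-0.0014  0.0011  0.0618]
[[334.27115944 223.01810288]] [[296.23845777 232.15196249]]
```

View pics/g2.png

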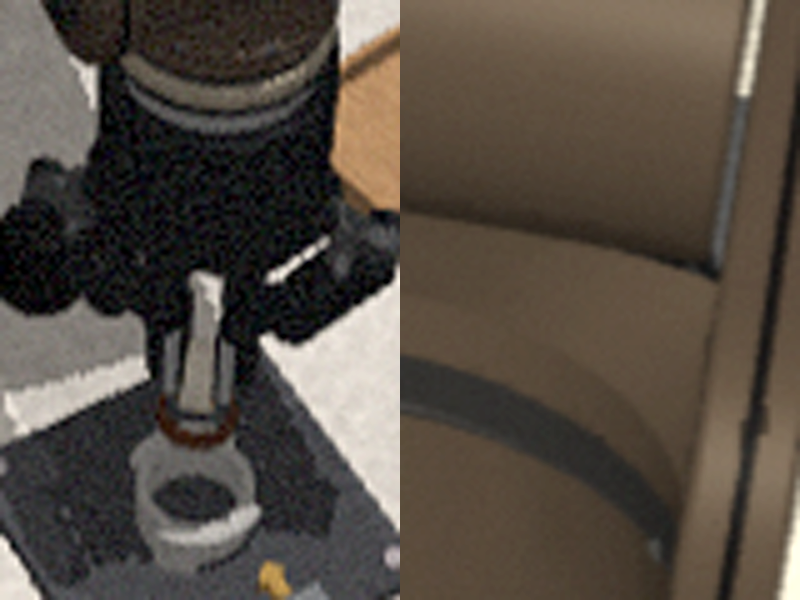

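Request:
drive_tool(moves=[[[0,0,0],[-0.0014,0.0012,0.02],0.005],[[0,0,0],[0,0,0.012],0.005],[[0,0,0],[0,0,0.01],0.005],[[0,0,0],[0,0,0.01],0.005],[[0,0,0],[0,0,0],0.005]])

```text
time: 5.3
eef_pos: [0.533, 0.009, 0.0638]
tcp_rot: [0.359, 0.933, -0.0, -0.001]
contact_force: [0.3, 0.3, -0.4]
opening: 0.131
finger_force: 33.8
```

Request:
drive_tool(moves=[[[0,0,0],[0,0,0.006],0.005],[[0,0,0],[0,0,0.003],0.005],[[0,0,0],[0,0,0],0.005],[[0,0,0],[0,0,0],0.005]])

```text
time: 5.8
eef_pos: [0.5339, 0.0089, 0.056]
tcp_rot: [0.359, 0.933, 0.0, 0.0]
contact_force: [0.1, 0.2, -0.2]
opening: 0.127
finger_force: 33.8
```

Run:
```python
from h import *
goal((.533,.0098,.0545),48)
```

```text
t 5.8 pos [0.5339 0.0089 0.056 ] psi 47.9 tilt 0.02 q6 -1.01 open 10.8 F [ 0.1  0.2 -0.2] Mz -0.01 ff 33.8
turn -0.0018 shift [0.0012 0.0001 0.0015]
```

Request:
drive_tool(moves=[[[0,0,0],[0,0,0.001],0.005],[[0,0,0],[0,0,0],0.005]])

```text
time: 6.05
eef_pos: [0.534, 0.0088, 0.0552]
tcp_rot: [0.359, 0.933, 0.0, 0.0]
contact_force: [-0.6, 0.5, 1.4]
opening: 0.131
finger_force: 33.9
```

Request:
drive_tool(moves=[[[0,0,0],[0,0,0.0007],0.005],[[0,0,0],[0,0,0],0.005]])

```text
time: 6.3
eef_pos: [0.5341, 0.0088, 0.0551]
tcp_rot: [0.359, 0.933, -0.0, 0.0]
contact_force: [-1.9, -0.2, 6.3]
opening: 0.128
finger_force: 34.5
```

Request:
drive_tool(moves=[[[0,0,0],[0,0,-0.0005],0.04],[[0,0,0],[0,0,0],0.04],[[0,0,0],[0,0,0],0.04],[[0,0,0],[0,0,-0.02],0.04],[[0,0,0],[0,0,-0.04],0.04]])

```text
time: 6.92
eef_pos: [0.5319, 0.0092, 0.113]
tcp_rot: [0.359, 0.933, -0.001, -0.003]
contact_force: [0.8, -0.2, -0.0]
opening: 0.465
finger_force: 0.0
```

Request:
drive_tool(moves=[[[0,0,0],[0,0,-0.04],0.04],[[0,0,0],[-0.0334,-0.0338,0],0.04],[[0,0,0],[-0.0334,-0.0338,0],0.04],[[0,0,0],[-0.0334,-0.0338,0],0.04],[[0,0,0],[-0.0334,-0.0338,0],0.04]])

```text
time: 7.55
eef_pos: [0.542, -0.1824, 0.1545]
tcp_rot: [0.359, 0.933, 0.0, 0.0]
contact_force: [0.6, 0.3, 0.7]
opening: 0.467
finger_force: 0.0
```

Request:
drive_tool(moves=[[[0,0,0],[-0.0334,-0.0338,0],0.04],[[0,0,0],[-0.0334,-0.0338,0],0.04],[[0,0,0],[0,0,0],0.04],[[0,0,0],[0,0,0],0.04]])

```text
time: 8.05
eef_pos: [0.5461, -0.2754, 0.154]
tcp_rot: [0.359, 0.933, 0.0, -0.001]
contact_force: [-0.1, 0.0, -1.0]
opening: 0.468
finger_force: 0.0
```

Run:
```python
from h import *
for i in range(2): goal((.547,-.2758,.08),48); c=cam('scene');d=cam('top')
f=lambda im,x,y,w,h:cv2.resize(im[y:y+h,x:x+w,::-1],(400,600),interpolation=cv2.INTER_CUBIC)
cv2.imwrite('pics/g3.png',cv2.convertScaleAbs(np.hstack([f(c['image'],160,230,80,120),f(d['image'],258,180,80,120)]),alpha=1.5))
p=np.array(ctrl.get_state()['eef_pos']);print(proj(c,[p,p-[0,0,.017]]))
```

```text
t 8.05 pos [ 0.5461 -0.2754  0.154 ] psi 47.88 tilt 0.09 q6 -1.47 open 39.9 F [-0.1  0.  -1. ] Mz -0.03 ff 0.0
turn -0.0022 shift [-0.001   0.0003  0.074 ]
t 8.15 pos [ 0.5463 -0.2746  0.1542] psi 47.97 tilt 0.06 q6 -1.47 open 40.1 F [ 0.1  0.6 -0. ] Mz -0.0 ff 0.0
turn -0.0006 shift [-0.0014 -0.0004  0.0742]
[[186.62149626 279.96782185]
 [188.54561351 285.15049935]]
```

View pics/g3.png

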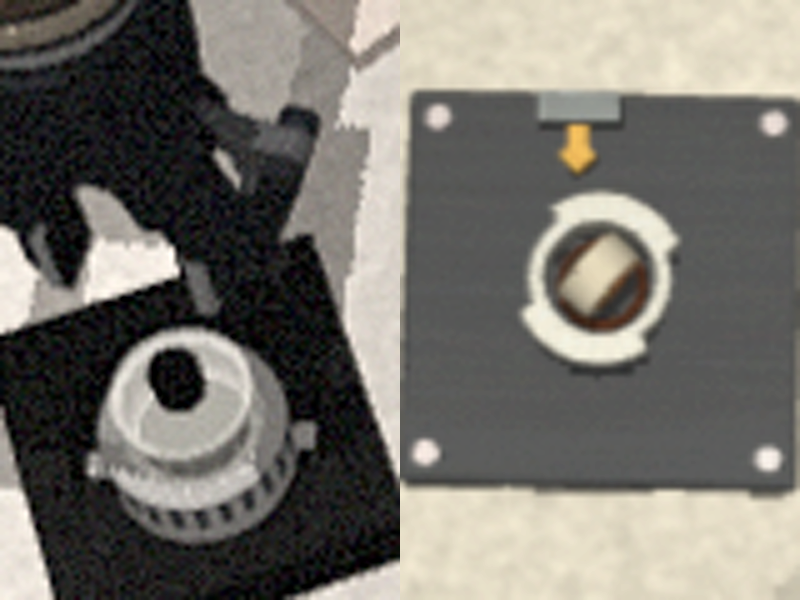

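Ammonite stands in the collar (top ~(319,235)); the fingers are above the knob at scene (195,306).

Request:
drive_tool(moves=[[[0,0,0],[-0.0012,0,0.03],0.04],[[0,0,0],[0,0,0.026],0.04],[[0,0,0],[0,0,0.015],0.04],[[0,0,0],[0,0,0.005],0.04],[[0,0,0],[0,0,0],0.04]])

```text
time: 8.88
eef_pos: [0.5477, -0.2767, 0.079]
tcp_rot: [0.359, 0.933, -0.0, 0.0]
contact_force: [0.6, 0.1, -0.2]
opening: 0.469
finger_force: 0.0
```

Request:
drive_tool(moves=[[[0,0,0],[0,0,0],0.01],[[0,0,0],[0,0,0],0.01],[[0,0,0],[0,0,0],0.01],[[0,0,0],[0,0,0],0.01]], grip_force=40)

```text
time: 9.38
eef_pos: [0.5479, -0.2774, 0.0799]
tcp_rot: [0.359, 0.933, -0.0, 0.001]
contact_force: [-1.0, -0.9, 5.3]
opening: 0.189
finger_force: 39.3
```

Run:
```python
from h import *
for i in range(2): goal((.547,-.2758,.078),48); cam('top')
```

```text
t 9.38 pos [ 0.5479 -0.2774  0.0799] psi 47.89 tilt 0.12 q6 -1.47 open 16.2 F [-1.  -0.9  5.3] Mz -0.0 ff 39.3
turn -0.0018 shift [0.0018 0.0006 0.0019]
t 9.43 pos [ 0.5479 -0.2774  0.0799] psi 47.9 tilt 0.12 q6 -1.47 open 16.0 F [-0.5 -0.7  5.8] Mz 0.03 ff 39.3
turn -0.0018 shift [0.0017 0.0006 0.0018]
```

Request:
drive_tool(moves=[[[0,0,0],[0,0,-0.01],0.01],[[0,0,0],[0,0,-0.02],0.01],[[0,0,0],[0,0,-0.03],0.01],[[0,0,0],[0,0,-0.03],0.01],[[0,0,-0.108],[0,0,0],0.01]])

```text
time: 10.1
eef_pos: [0.5492, -0.2778, 0.1735]
tcp_rot: [0.307, 0.952, -0.001, 0.004]
contact_force: [0.1, -0.1, -2.6]
opening: 0.187
finger_force: 39.2
```

Run:
```python
from h import *
goal((.533,.0098,.16),54.1)
```

```text
t 10.1 pos [ 0.5492 -0.2778  0.1735] psi 54.27 tilt 0.44 q6 -1.58 open 16.0 F [ 0.1 -0.1 -2.6] Mz 0.01 ff 39.2
turn 0.0029 shift [0.1818 0.2235 0.0121]
```

Request:
drive_tool(moves=[[[0,0,0],[0.02,0.0245,0],0.01],[[0,0,0],[0.0303,0.0372,0],0.01],[[0,0,0],[0.0303,0.0372,0],0.01],[[0,0,0],[0.0303,0.0372,0],0.01],[[0,0,0],[0.0303,0.0372,0],0.01]])

```text
time: 10.72
eef_pos: [0.5344, -0.0519, 0.1696]
tcp_rot: [0.308, 0.951, 0.0, 0.001]
contact_force: [0.3, -0.3, -1.6]
opening: 0.189
finger_force: 39.2
```

Request:
drive_tool(moves=[[[0,0,0],[0.0303,0.0372,0],0.01],[[0,0,0],[0.0103,0.0127,0],0.01],[[0,0,0],[0,0,0],0.01],[[0,0,0],[0,0,0],0.01],[[0,0,0],[0,0,0],0.01]])

```text
time: 11.35
eef_pos: [0.5312, 0.0094, 0.1687]
tcp_rot: [0.309, 0.951, -0.0, 0.0]
contact_force: [-0.6, 0.0, -1.4]
opening: 0.184
finger_force: 39.3
```

Run:
```python
from h import *
for i in range(3): goal((.533,.0098,.16),54.1); c=cam('scene');d=cam('top')
f=lambda im,x,y,w,h:cv2.resize(im[y:y+h,x:x+w,::-1],(800,600),interpolation=cv2.INTER_CUBIC)
p=np.array(ctrl.get_state()['eef_pos']);print(proj(c,[p,p-[0,0,.073],p-[0,0,.045]]))
cv2.imwrite('pics/g4.png',cv2.convertScaleAbs(f(c['image'],275,160,120,90),alpha=1.6))
```

```text
t 11.35 pos [0.5312 0.0094 0.1687] psi 53.98 tilt 0.02 q6 -1.12 open 15.7 F [-0.6  0.  -1.4] Mz -0.02 ff 39.3
turn -0.002 shift [-0.0012  0.0014  0.0087]
t 11.45 pos [0.5312 0.0097 0.1686] psi 54.0 tilt 0.01 q6 -1.12 open 16.0 F [-0.2 -0.3 -1.4] Mz -0.06 ff 39.3
turn -0.0018 shift [-0.0014  0.0012  0.0086]
t 11.55 pos [0.5311 0.01   0.1686] psi 54.03 tilt 0.01 q6 -1.12 open 16.0 F [-0.2  0.2 -2.1] Mz -0.02 ff 39.3
turn -0.0013 shift [-0.0017  0.001   0.0086]
[[336.18569921 191.40251355]
 [334.78240332 216.17473736]
 [335.3008143  207.02180374]]
```

View pics/g4.png

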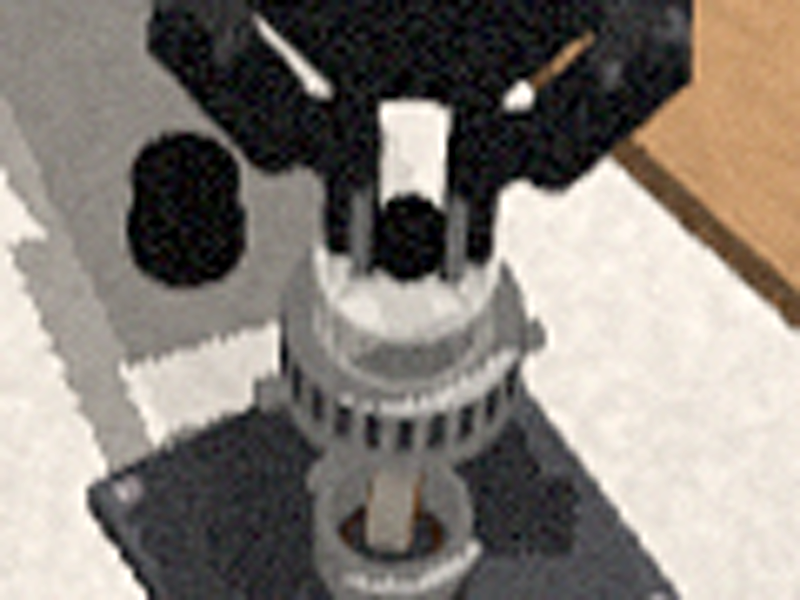

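Run:
```python
from h import *
c=cam('scene')
E=onz(c,[[315.5,218.5],[355.55,210.25]],.1005);d=E[1]-E[0];print(E,E.mean(0),np.linalg.norm(d),np.degrees(np.arctan2(d[1],d[0])))
```

```text
[[ 0.52029462 -0.02354566  0.1005    ]
 [ 0.54230743  0.04701272  0.1005    ]] [0.53130103 0.01173353 0.1005    ] 0.07391243886040984 72.67311597719267
```

Request:
drive_tool(moves=[[[0,0,0],[-0.0017,0.0006,0.015],0.01],[[0,0,0],[0,0,0.015],0.01],[[0,0,0],[0,0,0.015],0.01],[[0,0,0],[0,0,0.013],0.01],[[0,0,0],[0,0,0],0.01]])

```text
time: 12.32
eef_pos: [0.5319, 0.0104, 0.1091]
tcp_rot: [0.308, 0.951, -0.0, -0.001]
contact_force: [-0.1, 0.6, -1.6]
opening: 0.189
finger_force: 39.3
```

Request:
drive_tool(moves=[[[0,0,0],[0,0,0.004],0.01],[[0,0,0],[0,0,0.004],0.01],[[0,0,0],[0,0,0],0.01]])

```text
time: 12.7
eef_pos: [0.5331, 0.01, 0.1028]
tcp_rot: [0.308, 0.951, -0.0, 0.001]
contact_force: [0.1, -0.7, -1.6]
opening: 0.188
finger_force: 39.3
```

Run:
```python
from h import *
goal((.533,.0092,.0872),54.1)
```

```text
t 12.7 pos [0.5331 0.01   0.1028] psi 54.1 tilt 0.08 q6 -1.12 open 16.1 F [ 0.1 -0.7 -1.6] Mz 0.01 ff 39.3
turn -0.0 shift [-0.0004 -0.0007  0.0156]
```

Request:
drive_tool(moves=[[[0,0,0],[0,-0.0003,0.003],0.01],[[0,0,0],[0,0,0.003],0.01],[[0,0,0],[0,0,0],0.01]])

```text
time: 13.08
eef_pos: [0.5326, 0.0098, 0.0963]
tcp_rot: [0.308, 0.951, -0.0, 0.0]
contact_force: [1.9, -1.6, -2.3]
opening: 0.186
finger_force: 39.3
```

Request:
drive_tool(moves=[[[0,0,0],[0,0,0.003],0.01],[[0,0,0],[0,0,0],0.01]])

```text
time: 13.32
eef_pos: [0.5326, 0.0099, 0.0934]
tcp_rot: [0.308, 0.951, -0.0, 0.0]
contact_force: [0.9, -1.4, -2.9]
opening: 0.186
finger_force: 39.3
```

Request:
drive_tool(moves=[[[0,0,0],[0,0,0.003],0.01],[[0,0,0],[0,0,0],0.01]])

```text
time: 13.58
eef_pos: [0.5326, 0.0099, 0.0904]
tcp_rot: [0.308, 0.951, -0.0, 0.0]
contact_force: [2.2, -0.6, -2.9]
opening: 0.188
finger_force: 39.3
```

Passing the tabs with almost no force. I'll continue to the seat.

Request:
drive_tool(moves=[[[0,0,0],[0,0,0.002],0.01],[[0,0,0],[0,0,0],0.01]])

```text
time: 13.82
eef_pos: [0.5327, 0.0099, 0.0886]
tcp_rot: [0.308, 0.951, -0.0, 0.0]
contact_force: [1.8, -1.4, -1.5]
opening: 0.183
finger_force: 39.4
```

Request:
drive_tool(moves=[[[0,0,0],[0,0,0.001],0.01],[[0,0,0],[0,0,0],0.01]])

```text
time: 14.08
eef_pos: [0.5331, 0.0096, 0.0882]
tcp_rot: [0.308, 0.951, -0.0, 0.001]
contact_force: [0.1, -1.9, 2.4]
opening: 0.186
finger_force: 39.7
```

Request:
drive_tool(moves=[[[0,0,0],[0,0,0.001],0.01],[[0,0,0],[0,0,0],0.01]])

```text
time: 14.32
eef_pos: [0.5334, 0.0094, 0.088]
tcp_rot: [0.308, 0.951, -0.0, 0.001]
contact_force: [-0.2, -2.9, 6.8]
opening: 0.19
finger_force: 40.1
```

Request:
drive_tool(moves=[[[0,0,0],[0,0,-0.0015],0.04],[[0,0,0],[0,0,0],0.04],[[0,0,0],[0,0,0],0.04],[[0,0,0],[0,0,-0.02],0.04],[[0,0,0],[0,0,-0.02],0.085]])

```text
time: 14.95
eef_pos: [0.5319, 0.0102, 0.1278]
tcp_rot: [0.308, 0.951, -0.0, -0.001]
contact_force: [0.7, -1.2, 0.0]
opening: 0.664
finger_force: 0.0
```

Request:
drive_tool(moves=[[[0,0,-0.173],[0,0,0],0.085],[[0,0,-0.173],[0,0,0],0.085],[[0,0,-0.173],[0,0,0],0.085],[[0,0,-0.173],[0,0,0],0.085],[[0,0,-0.173],[0,0,0],0.085]])

```text
time: 15.58
eef_pos: [0.5322, 0.0102, 0.1277]
tcp_rot: [-0.122, 0.993, 0.0, -0.0]
contact_force: [-0.6, -0.4, 0.1]
opening: 0.991
finger_force: 0.0
```

Request:
drive_tool(moves=[[[0,0,-0.173],[0,0,0],0.085],[[0,0,-0.173],[0,0,0],0.085],[[0,0,-0.173],[0,0,0],0.085],[[0,0,0],[0,0,0],0.085],[[0,0,0],[0,0,0],0.085]])

```text
time: 16.2
eef_pos: [0.5324, 0.01, 0.1279]
tcp_rot: [-0.369, 0.93, 0.0, -0.0]
contact_force: [0.1, -0.0, 0.5]
opening: 0.994
finger_force: 0.0
```

Run:
```python
from h import *
for i in range(3): goal((.533,.0094,.0385),133.4); c=cam('scene')
f=lambda im,x,y,w,h:cv2.resize(im[y:y+h,x:x+w,::-1],(800,600),interpolation=cv2.INTER_CUBIC)
cv2.imwrite('pics/g5.png',cv2.convertScaleAbs(f(c['image'],275,185,120,90),alpha=1.6))
```

```text
t 16.2 pos [0.5324 0.01   0.1279] psi 133.25 tilt 0.03 q6 -2.5 open 84.9 F [ 0.1 -0.   0.5] Mz 0.01 ff 0.0
turn -0.0027 shift [-0.     -0.0009  0.0894]
t 16.25 pos [0.5325 0.01   0.128 ] psi 133.27 tilt 0.02 q6 -2.5 open 85.4 F [ 0.3 -0.1 -0. ] Mz -0.03 ff 0.0
turn -0.0022 shift [-0.     -0.0008  0.0895]
t 16.3 pos [0.5325 0.01   0.128 ] psi 133.3 tilt 0.02 q6 -2.5 open 84.7 F [-0.3 -0.8  0.8] Mz 0.0 ff 0.0
turn -0.0018 shift [ 0.     -0.0008  0.0895]
```

View pics/g5.png

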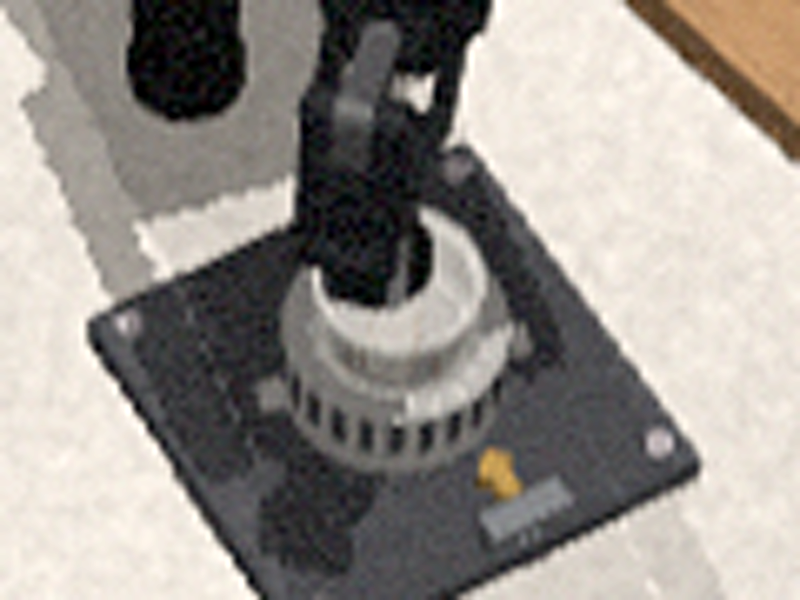

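The cover sits level, with its ears at crop (275,392) and (520,338), still in line with the gaps. Going down around the ring.

Request:
drive_tool(moves=[[[0,0,0],[0,-0.0008,0.03],0.085],[[0,0,0],[0,0,0.03],0.085],[[0,0,0],[0,0,0.015],0.085],[[0,0,0],[0,0,0.0145],0.085],[[0,0,0],[0,0,0],0.085]])

```text
time: 16.98
eef_pos: [0.5326, 0.0094, 0.0378]
tcp_rot: [-0.37, 0.929, 0.0, -0.001]
contact_force: [0.5, 0.6, -0.8]
opening: 0.994
finger_force: 0.0
```

Request:
drive_tool(moves=[[[0,0,0],[0,0,0],0.055],[[0,0,0],[0,0,0],0.055],[[0,0,0],[0,0,0],0.055]], grip_force=40)

```text
time: 17.35
eef_pos: [0.5341, 0.0093, 0.0402]
tcp_rot: [-0.37, 0.929, -0.0, 0.001]
contact_force: [-2.0, 1.5, 6.5]
opening: 0.732
finger_force: 44.3
```

Run:
```python
from h import *
goal((.533,.0094,.0385),58.4)
```

```text
t 17.35 pos [0.5341 0.0093 0.0402] psi 133.38 tilt 0.11 q6 -2.5 open 62.5 F [-2.   1.5  6.5] Mz 0.05 ff 44.3
turn 1.3087 shift [ 0.001  -0.0005  0.0017]
```

Request:
drive_tool(moves=[[[0,0,0.08],[0,0,0],0.055],[[0,0,0.12],[0,0,0],0.055],[[0,0,0.12],[0,0,0],0.055]])

```text
time: 17.73
eef_pos: [0.5342, 0.0091, 0.0401]
tcp_rot: [-0.215, 0.977, -0.001, 0.001]
contact_force: [-0.6, -0.1, 4.8]
opening: 0.732
finger_force: 44.2
```

```bash
python3 -c "
from h import *
goal((.533,.0094,.0385),58.4)"
```

```text
t 17.73 pos [0.5342 0.0091 0.0401] psi 114.84 tilt 0.14 q6 -2.18 open 62.5 F [-0.6 -0.1  4.8] Mz 0.06 ff 44.2
turn 0.985 shift [ 0.0012 -0.0004  0.0016]
```

Request:
drive_tool(moves=[[[0,0,0.12],[0,0,0],0.055],[[0,0,0.12],[0,0,0],0.055],[[0,0,0.12],[0,0,0],0.055],[[0,0,0.12],[0,0,0],0.055]])

```text
time: 18.23
eef_pos: [0.5344, 0.0086, 0.0402]
tcp_rot: [0.023, 1.0, -0.001, 0.001]
contact_force: [0.1, -2.7, 5.5]
opening: 0.733
finger_force: 44.2
```

```bash
python3 -c "
from h import *
goal((.533,.0094,.0385),58.4)"
```

```text
t 18.23 pos [0.5344 0.0086 0.0402] psi 87.35 tilt 0.19 q6 -1.7 open 62.6 F [ 0.1 -2.7  5.5] Mz -0.03 ff 44.2
turn 0.5053 shift [ 0.0016 -0.0001  0.0017]
```

Request:
drive_tool(moves=[[[0,0,0.1],[0,0,0],0.055],[[0,0,0.1],[0,0,0],0.055],[[0,0,0.1],[0,0,0],0.055],[[0,0,0.1],[0,0,0],0.055]])

```text
time: 18.73
eef_pos: [0.5341, 0.0099, 0.0402]
tcp_rot: [0.221, 0.975, 0.001, 0.001]
contact_force: [-2.3, 3.5, 6.6]
opening: 0.732
finger_force: 44.3
```

```bash
python3 -c "
from h import *
goal((.533,.0094,.0385),58.4)"
```

```text
t 18.73 pos [0.5341 0.0099 0.0402] psi 64.45 tilt 0.14 q6 -1.3 open 62.5 F [-2.3  3.5  6.6] Mz 0.12 ff 44.3
turn 0.1055 shift [ 0.0007 -0.001   0.0017]
```

Request:
drive_tool(moves=[[[0,0,0.06],[0,0,0],0.055],[[0,0,0.04],[0,0,0],0.055],[[0,0,0],[0,0,0],0.055]])

```text
time: 19.1
eef_pos: [0.534, 0.0095, 0.0401]
tcp_rot: [0.268, 0.963, 0.0, 0.001]
contact_force: [-2.4, 1.7, 6.5]
opening: 0.731
finger_force: 44.3
```

```bash
python3 -c "
from h import *
goal((.533,.0094,.0385),58.4)"
```

```text
t 19.1 pos [0.534  0.0095 0.0401] psi 58.88 tilt 0.1 q6 -1.2 open 62.5 F [-2.4  1.7  6.5] Mz -0.07 ff 44.3
turn 0.0084 shift [ 0.0008 -0.0006  0.0016]
```

Request:
drive_tool(moves=[[[0,0,0.04],[0,0,0],0.055],[[0,0,0],[0,0,0],0.055]])

```text
time: 19.35
eef_pos: [0.5337, 0.0089, 0.0401]
tcp_rot: [0.287, 0.958, -0.0, 0.001]
contact_force: [-3.6, -0.6, 6.8]
opening: 0.732
finger_force: 44.3
```

```bash
python3 -c "
from h import *
goal((.533,.0094,.0385),58.4)"
```

```text
t 19.35 pos [0.5337 0.0089 0.0401] psi 56.68 tilt 0.09 q6 -1.16 open 62.5 F [-3.6 -0.6  6.8] Mz 0.19 ff 44.3
turn -0.0301 shift [ 0.0009 -0.      0.0016]
```

Request:
drive_tool(moves=[[[0,0,0.04],[0,0,0],0.055],[[0,0,0],[0,0,0],0.055]])

```text
time: 19.6
eef_pos: [0.5336, 0.0087, 0.0402]
tcp_rot: [0.304, 0.953, -0.001, 0.001]
contact_force: [-2.6, -1.0, 7.4]
opening: 0.734
finger_force: 44.4
```

```bash
python3 -c "
from h import *
goal(None)"
```

```text
t 19.6 pos [0.5336 0.0087 0.0402] psi 54.65 tilt 0.16 q6 -1.12 open 62.7 F [-2.6 -1.   7.4] Mz 0.83 ff 44.4
```

Request:
drive_tool(moves=[[[0,0,0.03],[0,0,0],0.055],[[0,0,0],[0,0,0],0.055]])

```text
time: 19.85
eef_pos: [0.5336, 0.0087, 0.0402]
tcp_rot: [0.315, 0.949, -0.002, 0.001]
contact_force: [-2.9, -0.8, 6.5]
opening: 0.732
finger_force: 44.3
```

```bash
python3 -c "
from h import *
for i in range(2):goal(None);cam('top')"
```

```text
t 19.85 pos [0.5336 0.0087 0.0402] psi 53.23 tilt 0.24 q6 -1.1 open 62.5 F [-2.9 -0.8  6.5] Mz 1.7 ff 44.3
t 19.9 pos [0.5336 0.0087 0.0401] psi 53.23 tilt 0.24 q6 -1.1 open 62.2 F [-2.7 -1.1  7. ] Mz 1.69 ff 44.3
```

The stop is reached: torque climbed to 1.7 N m. I'll ease the twist, release and retreat.

Request:
drive_tool(moves=[[[0,0,-0.05],[0,0,0],0.055],[[0,0,0],[0,0,0],0.085],[[0,0,0],[0,0,0],0.085],[[0,0,0],[0,0,0],0.085],[[0,0,0],[0,0,-0.03],0.085]])

```text
time: 20.58
eef_pos: [0.5308, 0.0097, 0.0662]
tcp_rot: [0.297, 0.955, -0.0, -0.003]
contact_force: [0.5, 0.1, 1.1]
opening: 0.997
finger_force: 0.0
```

Request:
drive_tool(moves=[[[0,0,0],[0,0,-0.05],0.085],[[0,0,0],[0,0,-0.05],0.085],[[0,0,0],[0.035,0.035,-0.02],0.085],[[0,0,0],[0.035,0.035,0],0.085],[[0,0,0],[0.035,0.035,0],0.085]])

```text
time: 21.2
eef_pos: [0.5059, 0.1567, 0.1891]
tcp_rot: [0.297, 0.955, 0.0, 0.001]
contact_force: [1.5, -0.1, -0.6]
opening: 0.996
finger_force: 0.0
```

Request:
drive_tool(moves=[[[0,0,0],[0.035,0.035,0],0.085],[[0,0,0],[0.035,0.035,0],0.085],[[0,0,0],[0.035,0.035,0],0.085],[[0,0,0],[0,0,0],0.085],[[0,0,0],[0,0,0],0.085]])

```text
time: 21.82
eef_pos: [0.479, 0.3012, 0.1882]
tcp_rot: [0.297, 0.955, -0.0, -0.0]
contact_force: [-0.2, 0.1, -0.6]
opening: 0.997
finger_force: 0.0
```

Run:
```python
from h import *
goal(None); c=cam('scene');d=cam('top')
f=lambda im,x,y,w,h:cv2.resize(im[y:y+h,x:x+w,::-1],(400,300),interpolation=cv2.INTER_CUBIC)
a,b=c['image'],d['image']
cv2.imwrite('pics/g6.png',cv2.convertScaleAbs(np.vstack([np.hstack([f(a,285,200,100,75),f(b,250,190,100,75)]),np.hstack([f(a,340,130,140,105),f(b,100,180,214,160)])]),alpha=1.6))
```

```text
t 21.82 pos [0.479  0.3012 0.1882] psi 55.49 tilt 0.05 q6 -0.59 open 85.1 F [-0.2  0.1 -0.6] Mz -0.0 ff 0.0
```

View pics/g6.png

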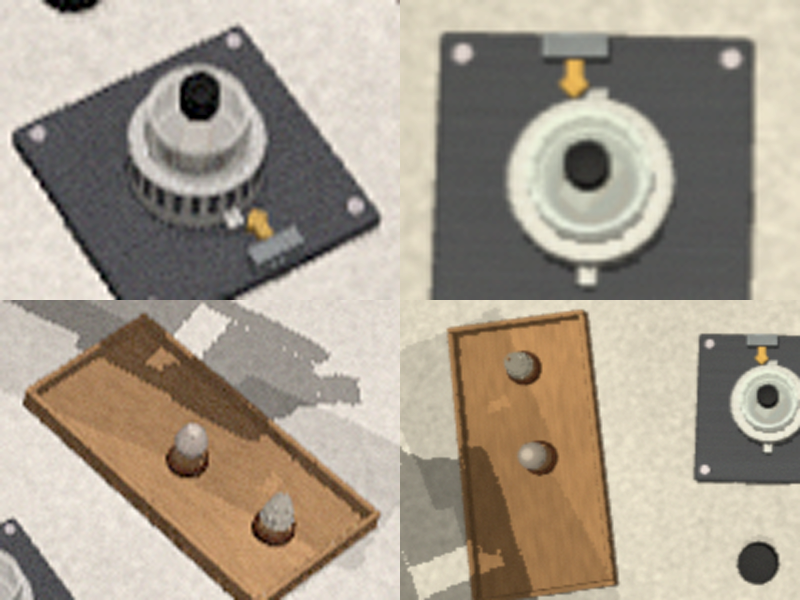

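The upper ear, at top crop (597,95), lies past the nose at (573,95), and the bystanders are standing. A quick check that the nose is fully in, before handing in.

Run:
```python
from h import *
for n,(x,y,w,h) in(('top',(280,195,30,30)),('scene',(335,245,30,25))):
    a=cv2.imread(f'pics/{n}0.png');b=cam(n)['image'][:,:,::-1]
    for im in(a,b):
        im=im[y:y+h,x:x+w].astype(int);m=(im[:,:,2]-im[:,:,0]>45);Y,X=np.nonzero(m);print(n,m.sum(),Y.min()+y,Y.max()+y,X.min()+x,X.max()+x,Y.mean()+y,X.mean()+x)
```

```text
top 43 205 213 290 296 209.18604651162792 293.1860465116279
top 43 205 213 290 296 209.18604651162792 293.1860465116279
scene 28 252 259 347 352 255.53571428571428 349.42857142857144
scene 27 252 258 347 352 255.40740740740742 349.4074074074074
```

The nose is exactly where it started, so it has sprung fully in behind the ear.

```bash
python3 -c "
from plant import ctrl
print(ctrl.sign_off())"
```

```text
the job is handed in; nothing more can be done
None
```

The ammonite is packed upright in the base's collar, the cover is home on the base and locked with the catch sprung in behind an ear, the egg and shell are still standing in the tray, and the job was handed in at about 22 s.

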